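# Set the bar lamp and lock its height

### The job

Set the cordless bar lamp for the evening: press its white (power) button, then the orange (warm light) button, then the blue (dim) button, one at a time. Then take the black clutch by its grip tab and red cam lever, slide it up the pole until its top edge meets the lower edge of the red tape, and, holding it at that height, push the lever fully closed against the tab. Finish while still holding: keep the tab and the closed lever pinched between the fingers at the tape and do not let go, so that I can look at the light; leave the tray and the bar things undisturbed.

Things in the scene. Friction and masses are not known exactly. Their poses are not given: they have to be found in the camera images.
- lamp: cordless bar lamp, fixed. Origin at table level on the pole's axis; +x points from the buttons to the pole (at yaw 0, away from the robot), +y left, z up; turned only about z. Gold base 225 mm deep (x -185 to +40 mm), 150 wide, 26 high; square aluminium pole 16 x 16 mm, its top 336 mm above the table; three buttons in a row across the front of the base at x -145 mm.
- power (a joint): white button (power) at lamp x -145, y +50 mm: 24 mm round cap in a 40 mm grey ring. Value: how far it is pressed, m; 0 is up, 0.005 fully down. Springs back; fully down takes about 4 N.
- power_top (a point): centre of the top of the white button's cap, 47 mm above the table when up; it moves with the cap.
- warm (a joint): orange button (warm light) at lamp x -145, y 0 mm: same size and spring. Value: m pressed, 0 to 0.005.
- warm_top (a point): centre of the top of the orange button's cap.
- dim (a joint): blue button (dim) at lamp x -145, y -50 mm: same size and spring. Value: m pressed, 0 to 0.005.
- dim_top (a point): centre of the top of the blue button's cap.
- head (a joint): height of the sliding part (black clutch, red lever, gold arm and dome shade, about 270 g) above its bump stop, m: 0 at the stop, where it starts, up to 0.19. It cannot turn on the square pole. With the lever open it slides with about 1 N of drag and sinks back to the stop if let go; with the lever closed the cam grips the pole.
- clutch: black clutch, without lever. Origin on the pole's axis at its underside (85 mm above the table at the start), axes as the lamp's. Sleeve 40 x 36 mm, 44 high; its grip tab sticks out towards the buttons: x -16 to -78 mm, y -16 to 0, z +6 to +38. The pole rises 51 mm beyond the middle of the grip. Arm and 92 mm dome shade hang on the far side: x +7 to +171 mm, y 0 to -133, z -1 to +38.
- clutch_top (a point): point on the pole's axis at the level of the clutch's top edge, 44 mm above its underside.
- clutch_grip (a point): middle of the free (-y) face of the grip tab, at clutch x -59.5, y -16, z +22 mm: one finger goes here, the other on the outside of the lever's end bar opposite.
- lever (a joint): red cam lever, rad: 0 wide open, 0.60 fully closed against the tab; starts at 0 to 0.08. Swings about an upright pin at clutch x -4, y +26 mm, from the left (+y) towards the tab (-y). Stiff: about 10 N at its end bar moves it, a little more near the end where the cam bites; it stays where left, so a light grip (4 to 5 N a finger) lifts the clutch without moving it.
- cam_lever: the red lever's arm, origin on its pin, 22 mm above the clutch's underside; 58 mm from the pin an upright round end bar, 12 mm thick, 26 high. Width over tab and bar: about 64 mm open, 30 mm closed. The tab does not give, so as the lever closes the middle of the pair shifts about 17 mm towards -y of the clutch, and the hand must go with it.
- lever_bar (a point): centre of the lever's end bar (12 mm thick), level with the middle of the grip tab; about clutch x -60, y +42 mm when open, x -59, y +8 mm when closed.
- tape_edge (a point): point on the pole's axis at the level of the lower edge of the red tape (a band 8 mm high round the pole), 200 to 270 mm above the table: the clutch's top edge is to meet it.
- tray: mirrored tray with gold rim, 360 x 270 x 18 mm, fixed, to the right. Leave alone.
- ice_pail: lidded steel ice pail on the tray, 154 mm wide, 191 mm high, origin under its middle. Leave alone.
- coupe_a: coupe glass on the tray, 94 mm wide, 138 mm high. Leave alone.
- coupe_b: second coupe glass on the tray, same size. Leave alone.
- jigger: matte black jigger on the tray, 42 mm wide, 78 mm high. Leave alone.
- corkscrew: steel wing corkscrew lying on the tray, 150 mm long. Leave alone.
- shaker: steel cocktail shaker, 86 mm wide, 212 mm high, standing to the left. Leave alone.
- bitters: small amber bottle, 48 mm wide, 135 mm high, to the left. Leave alone.
- coasters: stack of cork coasters, 96 mm wide, 24 mm high, front left. Leave alone.

How it is judged:
By the outcome, as a careful person would: the job done as asked, in the order asked, and still so for the second after the job is handed in, while the arm keeps its last pose, push and grip.
It also fails if it takes over 61 s, if anything falls off the work surface, if the arm or the gripper's body presses on something with over 40 N, if the wrist force passes 120 N, or if a joint passes its speed limit or range.

### The arm

A 6-joint arm with a two-finger parallel gripper is mounted at the origin on the work surface. World frame = base frame: x ahead of the robot, y to its left, z up, the work surface at z = 0. Lengths are in mm, angles in rad, forces in N, time in s.
With the tool pointing down it reaches from about 350 to 775 mm from the base axis. Payload 7.3 kg.
Tool frame: the origin (TCP) lies at the very end of the fingers, on their centre line; the grasp point (between the pads) lies 19 mm behind it; z points along the fingers, y is the line along which they close (so a half turn about z gives the same grasp; the last joint's range is limited). The gripper opens to 92 mm and grips with 3 to 60 N. Pads are 19 mm wide; open, the fingers measure 130 mm over their backs; the gripper's body (75 mm by 190 mm) begins 47 mm behind the grasp point.
Start: joints at [-1.382, 0.342, 1.524, -0, 1.275, -0.146], TCP at [172.527, -495.862, 226.741] pointing down, gripper open.
Joint ranges: [-2.53, 2.53], [-0.77, 2.02], [0.04, 2.7], [-1, 4.14], [0.28, 2.66], [-3.11, 3.11]. Speed limits (rad/s): [2.57, 2.57, 3.14, 3.14, 3.14, 3.14].

### API

Orientations are given as [roll, pitch, yaw] about the fixed x, y, z axes, in that order (R = Rz(yaw) Ry(pitch) Rx(roll)).
In Python, from plant import bot gives the robot as it stands.
- The arm moves only by the tool jog_arm, never from a script. Its argument "targets" is a list of rows, each an object with "xyz": the shift along the tool's x, y, z as a fraction of full scale, a list of three; "spin": the turn about the tool's z as a fraction of full scale. In form: [{"xyz": [x, y, z], "spin": spin}, ...]. A call has exactly 10 rows; each row shifts and turns the commanded pose from where the row before left it, along the tool's axes as they then stand; what a row does not reach is not made up. Full scale, the value 1, is 80 mm for a shift and 0.1 rad for a turn. A row lasts 1/8 s, in which the tool goes at most 62.5 mm and 10.7 degrees, less where a joint would pass 70% of its speed; a pose out of reach is approached as far as the arm can. A call with a number of a shift or a turn outside -1 to 1 is refused whole. A call with a gripper value outside its range is refused whole. "gripper" is the opening in per cent of the stroke, from 0 (shut) to 100 (fully open), set as the call begins (left out, the last holds). The fingers move at their own pace and stop on an object; the grip force is fixed at half the most. Time passes only in rows, so rows that do not move let the fingers close, or fill a call up. It gives the time, the measured TCP pose, the force, the opening and the grip force at its end, in the units of the state.
- bot.get_obs(): the state, without advancing time (a new reading comes with each control period).
- bot.capture(name): name is "scene" or "side" or "wrist"; returns the picture (384x512x3 uint8, blue, green, red); there is no depth.
- bot.get_calibration(name): a dict with "vfov" (degrees; the focal length in pixels is half the picture's height over the tangent of half this angle, whatever the lens; pixels are square), "cx", "cy" (the principal point, pixels), "eye" and "rotation" of the camera in the world. Camera axes: x right, y down, z forward; pixel columns grow to the right and rows downward; lengths in mm; the calibration is good to about 2 mm. A picture is of the moment at which its call begins: read the wrist's pose just before it. get_calibration takes no time and is no camera call; for the wrist camera it gives the pose at the moment of the call.
- bot.close_job(): hands the job in; it is judged then, once.
The state is a dict: "time": time; "joint_positions": joint angles; "dq": joint speeds; "tau": joint torques, N m; "tool_pos": TCP position; "tcp_rot": TCP orientation; "contact_force": force on the tool from outside, world axes, zero at the start; "moment": the same for the moment, N m; "grip_width": finger opening in mm; "finger_force": force on a finger pad.
Only numpy, scipy, OpenCV 4.12 (cv2) and the standard library are available. Lean on these libraries where they do the work, as an engineer would, in place of code of your own. Each camera call takes 0.05 s, during which the arm holds its last target. There are 200 camera calls.

## Working session

There is one attempt and no reset: what is moved stays moved. The work goes in short steps, Python scripts to look and compute and a tool call to move; the robot and the scene stay as the last step left them, time stands still between calls to the robot, and variables do not carry over. Pictures are saved under pics/ and viewed, at most 10 in all, crops included, and the job is handed in when it is done.

Besides the shell and the picture viewer there is one more tool, called after "Emit:" by a JSON object that holds its "name" and its "arguments". jog_arm: Moves the arm, as the interface text tells. Shift numbers are shares of 80 mm and turn numbers shares of 0.1 rad, none past 1 either way. Its arguments: {"type":"object","properties":{"targets":{"type":"array","items":{"type":"object","properties":{"xyz":{"type":"array","items":{"type":"number"}},"spin":{"type":"number"}}}},"gripper":{"type":"number"}},"required":["targets"]}

```bash
ls; mkdir -p pics; python3 - <<'E'
from plant import bot
import cv2,json
o=bot.get_obs();print(o)
for n in("scene","side"):
    im=bot.capture(n);cv2.imwrite(f"pics/{n}0.png",im)
    print(n,bot.get_calibration(n))
print(bot.get_calibration("wrist"))
E
```

```text
pics
{'time': 0.0, 'joint_positions': array([-1.38200353e+00,  3.42720909e-01,  1.52499300e+00, -9.16572589e-06,
        1.27537726e+00, -1.46011514e-01]), 'dq': array([-1.47882959e-03,  8.42296656e-04, -1.92419568e-04, -7.53560581e-05,
       -2.31926762e-03, -1.00344934e-03]), 'tau': array([ 2.30113221e-05, -4.31236196e+01, -2.44217259e+01,  7.18203024e-02,
        5.59960864e-02, -9.18980254e-05]), 'tool_pos': array([ 172.44545888, -495.45759626,  226.05427573]), 'tcp_rot': array([-3.14010881e+00, -2.09352039e-04,  3.34806833e-01]), 'contact_force': array([-0.08449011, -0.36204218, -0.57951874]), 'moment': array([ 0.01283901,  0.00343663, -0.02288165]), 'finger_force': 0.0, 'grip_width': 91.88837010342458}
scene {'vfov': 47.84751406919561, 'cx': 254.6512582345779, 'cy': 190.7322880129469, 'eye': array([1108.44279254, -657.57922264, 1068.90802614]), 'rotation': array([-2.40889251, -0.00760849,  0.79295893])}
side {'vfov': 52.80399013442032, 'cx': 254.78769200659, 'cy': 187.99951522689196, 'eye': array([ 78.60830523, 900.17850181, 794.90269429]), 'rotation': array([-2.14269729,  0.00361966, -2.73350974])}
{'vfov': 70.56178011215457, 'cx': 259.6035202326374, 'cy': 190.52037115870917, 'eye': array([ 237.19825393, -473.30010116,  383.17726182]), 'rotation': array([ 2.88827657e+00,  1.51121639e-03, -1.23539971e+00])}
```

View pics/scene0.png

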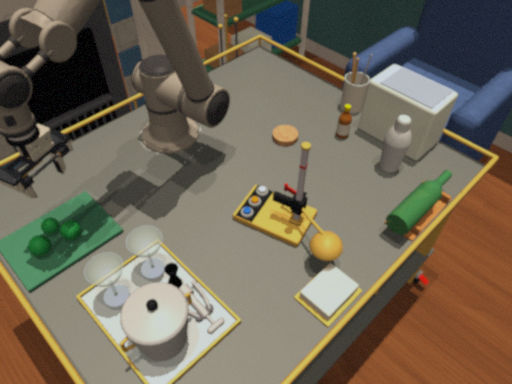

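View pics/side0.png

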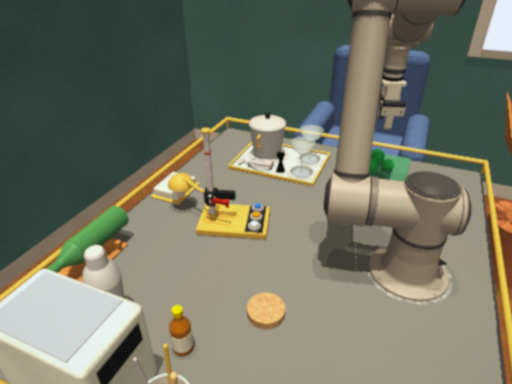

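The scene picture shows the lamp base in the middle, with white (263,191), orange (255,201) and blue (247,211) buttons and the pole from about (297,220) to (306,146). The side picture shows the same buttons at (255,225), (256,216) and (257,209), and the pole top at (206,130). I'll enlarge both.

```bash
cat > h.py <<'E'
import numpy as np, cv2
from scipy.spatial.transform import Rotation as R
def cam(c):
    f=192/np.tan(np.radians(c["vfov"])/2)
    K=np.array([[f,0,c["cx"]],[0,f,c["cy"]],[0,0,1.]])
    M=R.from_euler("xyz",c["rotation"]).as_matrix()
    return K,M,np.array(c["eye"])
def proj(c,p):
    K,M,e=cam(c); q=K@(M.T@(np.array(p)-e)); return q[:2]/q[2]
def tri(obs):  # [(calib,(u,v)),...] least squares of rays
    A=np.zeros((3,3));b=np.zeros(3);rays=[]
    for c,uv in obs:
        K,M,e=cam(c); d=M@np.linalg.solve(K,[*uv,1]); d/=np.linalg.norm(d)
        P=np.eye(3)-np.outer(d,d); A+=P;b+=P@e;rays.append((P,e))
    x=np.linalg.solve(A,b); return x,[round(float(np.linalg.norm(P@(x-e))),1) for P,e in rays]
E
python3 - <<'E'
from plant import bot
from h import *
s=bot.get_calibration("scene");d=bot.get_calibration("side")
for n,a,b in(("white",(263,191),(255,225)),("or",(255,201),(256,216)),("blue",(247,211),(257,209)),("poletop",(306,146),(206,130))):
    print(n,tri([(s,a),(d,b)]))
a=cv2.imread("pics/scene0.png")[135:255,225:345];b=cv2.imread("pics/side0.png")[120:240,165:285]
z=lambda i:cv2.resize(i,(400,400)) if 0 else cv2.resize(i,(400,400),interpolation=cv2.INTER_CUBIC)
cv2.imwrite("pics/crop0.png",np.hstack([z(a),z(b)]))
E
```

```text
white (array([466.55903204,  18.00933416,  34.5058707 ]), [4.0, 4.0])
or (array([480.74260549, -28.91686695,  34.04252353]), [1.7, 1.7])
blue (array([492.95497309, -72.24554947,  30.70709777]), [0.9, 0.9])
poletop (array([620.07149395,  11.55416799, 331.21572366]), [1.7, 1.7])
```

View pics/crop0.png

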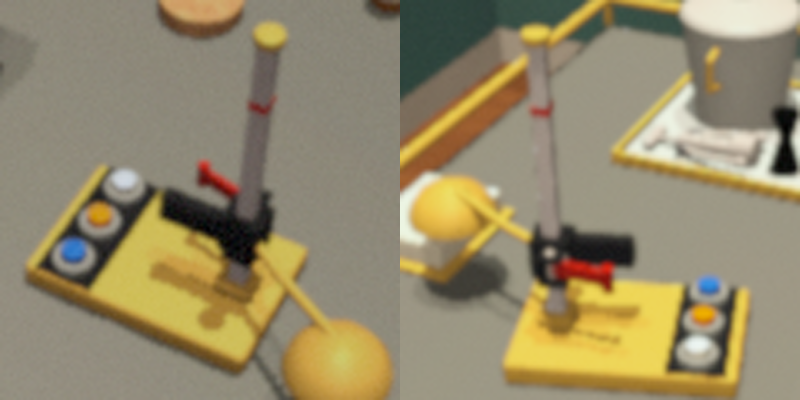

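The crop gives button centres (scene half white 125,179; orange 101,214; blue 75,248; side half 698,348; 704,314; 709,285) and the tape near (261,107) and (541,112). I'll compute a refined fit.

```bash
cat > fit.py <<'E'
from plant import bot
from h import *
s=bot.get_calibration("scene");d=bot.get_calibration("side")
A=lambda u,v:(225+(u+.5)/3.3333-.5,135+(v+.5)/3.3333-.5)
B=lambda u,v:(165+(u-399.5)/3.3333-.5,120+(v+.5)/3.3333-.5)
P={"white":(A(125,179),B(698,348)),"orange":(A(101,214),B(704,314)),"blue":(A(75,248),B(709,285)),"ptop":(A(269,32),B(537,33)),
"tapelow":(A(260,110),B(541,116)),"bar":(A(204,172),B(606,274)),"tabend":(A(166,203),B(632,249))}
X={}
for n,(a,b) in P.items():
    X[n],r=tri([(s,a),(d,b)]);print(n,X[n].round(1),r)
E
python3 - <<'E'
from fit import *
from scipy.optimize import least_squares
L={"white":(-145,50,47),"orange":(-145,0,47),"blue":(-145,-50,47),"ptop":(0,0,336)}
def w(p,l): c,q=np.cos(p[2]),np.sin(p[2]); return np.array([p[0]+c*l[0]-q*l[1],p[1]+q*l[0]+c*l[1],l[2]])
def f(p): return np.concatenate([np.r_[proj(s,w(p,L[n]))-P[n][0],proj(d,w(p,L[n]))-P[n][1]] for n in L])
r=least_squares(f,[620,0,.25]);print(r.x,f(r.x).round(1))
for n in L: print(n,w(r.x,L[n]).round(1))
E
```

```text
white [464.7  20.8  41.9] [0.4, 0.4]
orange [480.5 -28.3  43.4] [1.2, 1.2]
blue [494.3 -74.7  44.1] [0.5, 0.5]
ptop [617.8  13.5 334. ] [0.1, 0.1]
tapelow [620.1  12.7 252.5] [0.5, 0.5]
bar [551.9  32.7 110.8] [0.1, 0.1]
tabend [550.9 -17.5 107.9] [1.2, 1.2]
[6.18910451e+02 1.35222663e+01 2.87411508e-01] [ 0.1 -0.9 -0.4 -1.4 -0.3 -1.1 -0.3 -0.6 -0.4 -0.6  0.  -0.8  0.3 -0.4
 -0.4 -0.7]
white [465.7  20.4  47. ]
orange [479.9 -27.6  47. ]
blue [494.  -75.5  47. ]
ptop [618.9  13.5 336. ]
```

Emit:
{"name": "jog_arm", "arguments": {"targets": [{"xyz": [0.2, -0.2, -0.4], "spin": 0}, {"xyz": [0.48, -0.48, -0.3], "spin": 0}, {"xyz": [0.5, -0.5, 0], "spin": 0}, {"xyz": [0.5, -0.5, 0], "spin": 0}, {"xyz": [0.5, -0.5, 0], "spin": 0}, {"xyz": [0.5, -0.5, 0], "spin": 0}, {"xyz": [0.5, -0.5, 0], "spin": 0}, {"xyz": [0.5, -0.5, 0], "spin": 0}, {"xyz": [0.5, -0.5, 0], "spin": -0.5}, {"xyz": [0.5, -0.5, 0], "spin": -1}], "gripper": 100}}

```text
time: 1.35
tool_pos: [401.0, -16.2, 282.6]
tcp_rot: [3.141, 0.0, 0.488]
contact_force: [0.0, -0.3, 0.1]
grip_width: 91.9
finger_force: 0.0
```

Emit:
{"name": "jog_arm", "arguments": {"targets": [{"xyz": [0.5, -0.3, 0], "spin": -1}, {"xyz": [0.3, -0.2, 0.1], "spin": -1}, {"xyz": [0, 0, 0.1], "spin": -1}, {"xyz": [0, 0, 0.1], "spin": -1}, {"xyz": [0, 0, 0.1], "spin": -1}, {"xyz": [0, 0, 0.1], "spin": -1}, {"xyz": [0, 0, 0.1], "spin": -1}, {"xyz": [0, 0, 0.1], "spin": -1}, {"xyz": [0, 0, 0], "spin": -1}, {"xyz": [0, 0, 0], "spin": -1}]}}

```text
time: 2.6
tool_pos: [435.6, 48.4, 226.3]
tcp_rot: [-3.141, 0.0, 1.488]
contact_force: [-0.3, 0.3, 0.3]
grip_width: 91.7
finger_force: 0.0
```

Emit:
{"name": "jog_arm", "arguments": {"targets": [{"xyz": [0, 0, 0], "spin": -1}, {"xyz": [0, 0, 0], "spin": -1}, {"xyz": [0, 0, 0], "spin": -1}, {"xyz": [0, 0, 0], "spin": -1}, {"xyz": [0, 0, 0], "spin": -1}, {"xyz": [0, 0, 0], "spin": -1}, {"xyz": [0, 0, 0], "spin": -1}, {"xyz": [0, 0, 0], "spin": -1}, {"xyz": [0, 0, 0], "spin": -1}, {"xyz": [0, 0, 0], "spin": -1}]}}

```text
time: 3.85
tool_pos: [435.7, 48.4, 226.4]
tcp_rot: [-3.141, -0.001, 2.488]
contact_force: [0.6, -0.5, 0.7]
grip_width: 91.9
finger_force: 0.0
```

Emit:
{"name": "jog_arm", "arguments": {"targets": [{"xyz": [0, 0, 0], "spin": -1}, {"xyz": [0, 0, 0], "spin": -1}, {"xyz": [0, 0, 0], "spin": -1}, {"xyz": [0, 0, 0], "spin": -1}, {"xyz": [0, 0, 0], "spin": -1}, {"xyz": [0, 0, 0], "spin": -1}, {"xyz": [0, 0, 0], "spin": -1}, {"xyz": [0, 0, 0], "spin": -1}, {"xyz": [0, 0, 0], "spin": -1}, {"xyz": [0, 0, 0], "spin": -0.41}]}}

```text
time: 5.1
tool_pos: [435.7, 48.4, 226.4]
tcp_rot: [3.141, -0.001, -2.855]
contact_force: [0.3, -0.2, 0.3]
grip_width: 92.0
finger_force: 0.0
```

```bash
python3 - <<'E'
from plant import bot
import cv2
o=bot.get_obs();c=bot.get_calibration("wrist")
im=bot.capture("wrist");cv2.imwrite("pics/w1.png",im)
print(o["tool_pos"],o["tcp_rot"],o["joint_positions"],c)
E
```

```text
[435.67011071  48.41568688 226.39146448] [ 3.14141056e+00 -7.87302548e-04 -2.85538887e+00] [-6.44354168e-02  1.83629328e-01  1.74384907e+00 -1.06067728e-04
  1.21491620e+00 -1.92139846e+00] {'vfov': 70.56178011215457, 'cx': 259.6035202326374, 'cy': 190.52037115870917, 'eye': array([371.83274163,  29.54115296, 383.4850972 ]), 'rotation': array([ 2.88573120e+00, -4.30305069e-04,  1.85760351e+00])}
```

View pics/w1.png

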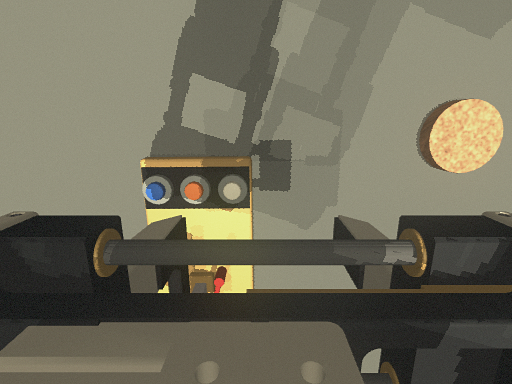

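The wrist picture shows the blue, orange and white caps at (155,190), (194,190) and (232,190). The fingers are near (170,250) and (360,250), and the red lever at (218,280).

```bash
cat > lamp.py <<'E'
import numpy as np
p=[618.9,13.5,.2874]
def w(l,p=p):
    c,q=np.cos(p[2]),np.sin(p[2]); return np.array([p[0]+c*l[0]-q*l[1],p[1]+q*l[0]+c*l[1],l[2]])
def inv(P,p=p):
    c,q=np.cos(p[2]),np.sin(p[2]); d=np.array(P[:2])-p[:2]; return np.array([c*d[0]+q*d[1],-q*d[0]+c*d[1],P[2]])
def move(goal,tool,yaw):  # lamp-frame TCP goal -> tool shifts as shares
    d=w(goal)-tool; c,s=np.cos(yaw),np.sin(yaw)
    return (np.array([c*d[0]+s*d[1],s*d[0]-c*d[1],-d[2]])/80).round(3)
E
python3 - <<'E'
from fit import *
from lamp import *
from scipy.optimize import least_squares
W=dict(vfov=70.56178011215457,cx=259.6035202326374,cy=190.52037115870917,eye=[371.83274163,29.54115296,383.4850972],rotation=[2.88573120e+00,-4.30305069e-04,1.85760351])
im=cv2.imread("pics/w1.png").astype(int);b,g,r=im[...,0],im[...,1],im[...,2]
for n,m in(("blue",(b>r+50)),("orange",(r>g+60)&(r>150)&(np.arange(384)[:,None]<215)&(np.arange(512)[None]<300))):
    ys,xs=np.nonzero(m);print(n,len(xs),xs.mean(),ys.mean(),np.ptp(xs),np.ptp(ys))
ref={"white":(232,190),"orange":(194,190.5),"blue":(155,190)}
for n,y in(("white",50),("orange",0),("blue",-50)): 
    print(n,proj(W,w((-145,y,47))).round(1),tri([(s,P[n][0]),(d,P[n][1]),(W,ref[n])]))
L={"white":(-145,50,47),"orange":(-145,0,47),"blue":(-145,-50,47),"ptop":(0,0,336)}
def f(q):
    o=[]
    for n in L:
        o+=[proj(s,w(L[n],q))-P[n][0],proj(d,w(L[n],q))-P[n][1]]
        if n in ref:o.append((proj(W,w(L[n],q))-ref[n]))
    return np.concatenate(o)
q=least_squares(f,p).x;print(q,f(q).round(1))
for n,g in(("white",(-145,105.5,65)),("whitedown",(-145,105.5,40.5))):print(n,move(g,np.array([435.67,48.42,226.39]),-2.8554))
E
```

```text
white [464.7  20.8  41.9] [0.4, 0.4]
orange [480.5 -28.3  43.4] [1.2, 1.2]
blue [494.3 -74.7  44.1] [0.5, 0.5]
ptop [617.8  13.5 334. ] [0.1, 0.1]
tapelow [620.1  12.7 252.5] [0.5, 0.5]
bar [551.9  32.7 110.8] [0.1, 0.1]
tabend [550.9 -17.5 107.9] [1.2, 1.2]
blue 228 153.9078947368421 191.41228070175438 17 17
orange 223 192.69955156950672 191.05381165919283 17 16
white [231.9 190.1] (array([465.53995493,  20.43212154,  42.35523678]), [0.3, 1.2, 1.3])
orange [192.9 190.1] (array([480.57835963, -27.58084981,  43.50358461]), [0.9, 1.6, 1.1])
blue [153.8 190.1] (array([494.36022304, -74.84496448,  44.20134633]), [0.6, 0.6, 0.2])
[6.18801732e+02 1.40459572e+01 2.85234191e-01] [ 0.2 -1.  -0.4 -1.2  0.6  0.2 -0.2 -1.3 -0.3 -0.5 -0.5 -0.4 -0.3 -0.7
 -0.  -0.6 -0.5  0.1  0.4 -0.5 -0.5 -0.6]
white [-0.26   0.251  2.017]
whitedown [-0.26   0.251  2.324]
```

Emit:
{"name": "jog_arm", "arguments": {"targets": [{"xyz": [-0.065, 0.063, 0.5], "spin": 0}, {"xyz": [-0.065, 0.063, 0.5], "spin": 0}, {"xyz": [-0.065, 0.063, 0.5], "spin": 0}, {"xyz": [-0.065, 0.062, 0.5], "spin": 0}, {"xyz": [0, 0, 0.1], "spin": 0}, {"xyz": [0, 0, 0.1], "spin": 0}, {"xyz": [0, 0, 0.03], "spin": 0}, {"xyz": [0, 0, 0], "spin": 0}, {"xyz": [0, 0, 0], "spin": 0}, {"xyz": [0, 0, 0], "spin": 0}]}}

```text
time: 6.4
tool_pos: [450.5, 73.4, 48.7]
tcp_rot: [-3.141, 0.001, -2.857]
contact_force: [0.3, -0.3, 0.7]
grip_width: 91.5
finger_force: 0.0
```

Emit:
{"name": "jog_arm", "arguments": {"targets": [{"xyz": [0, 0, 0.02], "spin": 0}, {"xyz": [0, 0, 0.02], "spin": 0}, {"xyz": [0, 0, 0.02], "spin": 0}, {"xyz": [0, 0, 0.02], "spin": 0}, {"xyz": [0, 0, 0.01], "spin": 0}, {"xyz": [0, 0, 0], "spin": 0}, {"xyz": [0, 0, 0], "spin": 0}, {"xyz": [0, 0, 0], "spin": 0}, {"xyz": [0, 0, 0], "spin": 0}, {"xyz": [0, 0, 0], "spin": 0}]}}

```text
time: 7.65
tool_pos: [450.6, 73.5, 41.9]
tcp_rot: [-3.141, 0.001, -2.857]
contact_force: [-2.6, 1.2, 12.0]
grip_width: 91.8
finger_force: 6.2
```

```bash
python3 - <<'E'
from plant import bot
import cv2,numpy as np
o=bot.get_obs();print(o["contact_force"],o["moment"],o["tool_pos"])
a=bot.capture("scene")[135:255,205:325];b=bot.capture("side")[130:250,195:315]
z=lambda i:cv2.resize(i,(400,400),interpolation=cv2.INTER_CUBIC)
cv2.imwrite("pics/press1.png",np.hstack([z(a),z(b)]))
E
```

```text
[-2.61156116  1.17397276 12.02432644] [-0.3738487   0.20017103 -0.08713354] [450.57697063  73.48669208  41.906829  ]
```

View pics/press1.png

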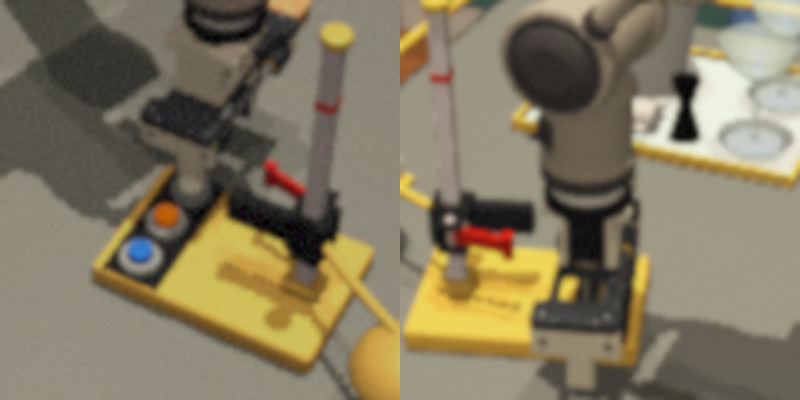

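The white button is pressed: the right finger stands on its cap, and the TCP is at 41.9 mm with 12 N.

Emit:
{"name": "jog_arm", "arguments": {"targets": [{"xyz": [0, 0, -0.25], "spin": 0}, {"xyz": [0, -0.3, 0], "spin": 0}, {"xyz": [0, -0.325, 0], "spin": 0}, {"xyz": [0, 0, 0], "spin": 0}, {"xyz": [0, 0, 0.15], "spin": 0}, {"xyz": [0, 0, 0.04], "spin": 0}, {"xyz": [0, 0, 0.04], "spin": 0}, {"xyz": [0, 0, 0.02], "spin": 0}, {"xyz": [0, 0, 0], "spin": 0}, {"xyz": [0, 0, 0], "spin": 0}]}}

```text
time: 9.0
tool_pos: [463.6, 26.1, 41.9]
tcp_rot: [3.141, -0.001, -2.857]
contact_force: [-6.2, 0.7, 12.6]
grip_width: 91.8
finger_force: 6.9
```

```bash
python3 - <<'E'
from fit import *
for n,(u,v) in dict(coupe1=(153,270),coupe2=(116,297),corner=(160,243),cornerR=(238,320),jig=(175,290)).items():
    K,M,e=cam(s);r=M@np.linalg.solve(K,[u,v,1]);print(n,(e+r*(18-e[2])/r[2]).round())
E
```

```text
white [464.7  20.8  41.9] [0.4, 0.4]
orange [480.5 -28.3  43.4] [1.2, 1.2]
blue [494.3 -74.7  44.1] [0.5, 0.5]
ptop [617.8  13.5 334. ] [0.1, 0.1]
tapelow [620.1  12.7 252.5] [0.5, 0.5]
bar [551.9  32.7 110.8] [0.1, 0.1]
tabend [550.9 -17.5 107.9] [1.2, 1.2]
coupe1 [ 455. -402.   18.]
coupe2 [ 454. -521.   18.]
corner [ 394. -333.   18.]
cornerR [ 729. -333.   18.]
jig [ 547. -396.   18.]
```

Emit:
{"name": "jog_arm", "arguments": {"targets": [{"xyz": [0, 0, -0.25], "spin": 0}, {"xyz": [0, -0.3, 0], "spin": 0}, {"xyz": [0, -0.5, 0], "spin": 0}, {"xyz": [0, -0.5, 0], "spin": 0}, {"xyz": [0, -0.5, 0], "spin": 0}, {"xyz": [0, -0.2, 0], "spin": 0}, {"xyz": [0, 0, 0], "spin": 0}, {"xyz": [0, 0, 0.1], "spin": 0}, {"xyz": [0, 0, 0], "spin": 0}, {"xyz": [0, 0, 0], "spin": 0}]}}

```text
time: 10.25
tool_pos: [509.0, -127.3, 53.0]
tcp_rot: [3.141, -0.0, -2.856]
contact_force: [-0.2, 1.0, -0.0]
grip_width: 91.8
finger_force: 0.0
```

Emit:
{"name": "jog_arm", "arguments": {"targets": [{"xyz": [0, -0.02, 0.04], "spin": 0}, {"xyz": [0, 0, 0.03], "spin": 0}, {"xyz": [0, 0, 0.03], "spin": 0}, {"xyz": [0, 0, 0.03], "spin": 0}, {"xyz": [0, 0, 0.02], "spin": 0}, {"xyz": [0, 0, 0], "spin": 0}, {"xyz": [0, 0, 0], "spin": 0}, {"xyz": [0, 0, -0.2], "spin": 0}, {"xyz": [0, 0, -0.5], "spin": 0}, {"xyz": [0, 0, 0], "spin": 0}]}}

```text
time: 11.5
tool_pos: [511.5, -130.4, 100.2]
tcp_rot: [-3.138, 0.005, -2.857]
contact_force: [0.1, 0.1, -0.8]
grip_width: 91.7
finger_force: 0.0
```

```bash
sed -i 's/X\[n\],r=tri.*/X[n],r=tri([(s,a),(d,b)])/' fit.py; cat > prof.py <<'E'
from fit import *
from lamp import *
from scipy.ndimage import map_coordinates
def grab(n=3):
    return [np.mean([bot.capture(k).astype(float) for _ in range(n)],0) for k in("scene","side")]
def prof(im,c,x,y,zs):
    uv=np.array([proj(c,w((x,y,z))) for z in zs])
    return np.array([map_coordinates(im[...,k],[uv[:,1],uv[:,0]],order=1) for k in range(3)]).T
E
python3 - <<'E'
from prof import *
I=grab(3); np.savez("g1.npz",a=I[0],b=I[1])
cv2.imwrite("pics/full1.png",np.hstack([cv2.resize(I[0][135:255,225:345],(400,400)),cv2.resize(I[1][120:240,165:285],(400,400))]))
zs=np.arange(225,281,.5)
for im,c,y in((I[0],s,-8),(I[1],d,8)):
  for x in(-4,0,4):
    q=prof(im,c,x,y,zs);r=q[:,2]-(q[:,1]+q[:,0])/2; b=np.median(r);m=np.clip(r-b-.15*(r.max()-b),0,None)
    print("tape centroid",x,y,(zs*m).sum()/m.sum(),"halfmax",zs[m>m.max()/2][[0,-1]],"peak",(r.max()-b).round())
# clutch top at start along front-face lines, button centroid offsets
for im,c,y in((I[0],s,-8),(I[1],d,8)):
    q=prof(im,c,0,y,np.arange(112,150,2)).mean(1);print("clutch/pole grey",y,q.round().astype(int))
for im,c,y in((I[0],s,-8),(I[1],d,8)):
    q=prof(im,c,0,y,np.arange(318,350,2));print("poletop b",y,q.round().astype(int)[:,0], q.round().astype(int)[:,2])
E
```

```text
tape centroid -4 -8 260.46301656114775 halfmax [256.5 264.5] peak 49.0
tape centroid 0 -8 260.5887901013322 halfmax [256.5 264.5] peak 58.0
tape centroid 4 -8 260.4100440864581 halfmax [256.5 264.5] peak 53.0
tape centroid -4 8 261.1895951364998 halfmax [257.5 264.5] peak 75.0
tape centroid 0 8 261.30950551185737 halfmax [257.5 264.5] peak 73.0
tape centroid 4 8 262.1150082580865 halfmax [258. 266.] peak 70.0
clutch/pole grey -8 [14 18 21 24 29 34 45 59 71 82 91 94 97 97 96 96 96 97 97]
clutch/pole grey 8 [149 131 110  84  59  58  61  79  97 114 126 133 138 139 140 141 141 141
 141]
poletop b -8 [83 75 67 57 55 60 73 85 88 90 89 88 87 88 91 97] [103 104 108 117 133 154 175 195 202 207 209 209 208 207 204 198]
poletop b 8 [115 113 103  90  73  62  57  68  77  84  85  85  82  77  74  71] [138 138 139 141 150 165 183 205 221 232 232 225 209 174 134  90][ WARN:0@3.189] global loadsave.cpp:1063 imwrite_ Unsupported depth image for selected encoder is fallbacked to CV_8U.
```

Emit:
{"name": "jog_arm", "arguments": {"targets": [{"xyz": [0, 0, -0.45], "spin": 0}, {"xyz": [0, 0.2, -0.45], "spin": 0}, {"xyz": [0, 0.45, 0], "spin": 0}, {"xyz": [0, 0.45, 0], "spin": 0}, {"xyz": [0, 0.43, 0], "spin": 0}, {"xyz": [-0.3, 0, 0], "spin": 0}, {"xyz": [-0.3, 0, 0], "spin": 0}, {"xyz": [-0.3, 0, 0], "spin": 0}, {"xyz": [-0.11, 0, 0], "spin": 0}, {"xyz": [0, 0, 0], "spin": 0}]}}

```text
time: 13.05
tool_pos: [552.5, 10.6, 168.4]
tcp_rot: [3.141, -0.002, -2.857]
contact_force: [0.1, -0.2, 0.1]
grip_width: 92.4
finger_force: 0.0
```

```bash
python3 - <<'E'
from prof import *
o=bot.get_obs();print(o["contact_force"],inv(o["tool_pos"]),move((-63,15,88),o["tool_pos"],o["tcp_rot"][2]))
a=bot.capture("scene")[115:235,225:345];b=bot.capture("side")[100:220,165:285]
z=lambda i:cv2.resize(i,(400,400),interpolation=cv2.INTER_CUBIC)
cv2.imwrite("pics/hover.png",np.hstack([z(a),z(b)]))
E
```

```text
[ 0.10310667 -0.22894376  0.05823092] [-64.54601152  16.03420102 168.35669711] [-0.019 -0.013  1.004]
```

View pics/hover.png

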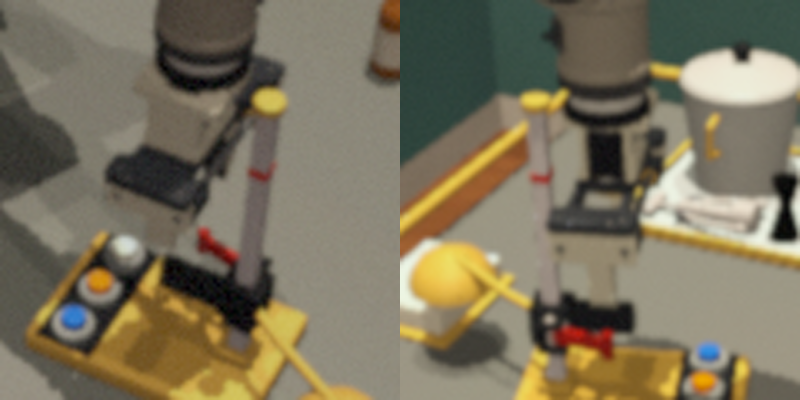

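The hover view shows the hand clear beside the pole, with the fingers above the tab and lever; the tape is at (260,172) and (541,178). Descending.

Emit:
{"name": "jog_arm", "arguments": {"targets": [{"xyz": [-0.01, -0.013, 0.2], "spin": 0}, {"xyz": [0, 0, 0.2], "spin": 0}, {"xyz": [0, 0, 0.2], "spin": 0}, {"xyz": [0, 0, 0.2], "spin": 0}, {"xyz": [0, 0, 0.1], "spin": 0}, {"xyz": [0, 0, 0.1], "spin": 0}, {"xyz": [0, 0, 0], "spin": 0}, {"xyz": [0, 0, 0], "spin": 0}, {"xyz": [0, 0, 0], "spin": 0}, {"xyz": [0, 0, 0], "spin": 0}]}}

```text
time: 14.4
tool_pos: [554.1, 9.8, 89.4]
tcp_rot: [-3.141, 0.001, -2.857]
contact_force: [1.3, 0.6, -0.1]
grip_width: 91.6
finger_force: 0.0
```

Emit:
{"name": "jog_arm", "arguments": {"targets": [{"xyz": [0, 0, 0], "spin": 0}, {"xyz": [0, 0, 0], "spin": 0}, {"xyz": [0, 0, 0], "spin": 0}, {"xyz": [0, 0, 0], "spin": 0}, {"xyz": [0, 0, 0], "spin": 0}, {"xyz": [0, 0, 0], "spin": 0}, {"xyz": [0, 0, 0], "spin": 0}, {"xyz": [0, 0, 0], "spin": 0}, {"xyz": [0, 0, 0], "spin": 0}, {"xyz": [0, 0, 0], "spin": 0}], "gripper": 74}}

```text
time: 15.65
tool_pos: [553.9, 9.7, 89.1]
tcp_rot: [-3.141, -0.0, -2.857]
contact_force: [-0.5, -0.9, 0.4]
grip_width: 68.0
finger_force: 0.0
```

Emit:
{"name": "jog_arm", "arguments": {"targets": [{"xyz": [0, 0, 0], "spin": 0}, {"xyz": [0, 0, 0], "spin": 0}, {"xyz": [0, 0, 0], "spin": 0}, {"xyz": [0, 0, 0], "spin": 0}, {"xyz": [0, 0, 0], "spin": 0}, {"xyz": [0, 0, 0], "spin": 0}, {"xyz": [0, 0, 0], "spin": 0}, {"xyz": [0, 0, 0], "spin": 0}, {"xyz": [0, 0, 0], "spin": 0}, {"xyz": [0, 0, 0], "spin": 0}], "gripper": 69}}

```text
time: 16.9
tool_pos: [553.9, 9.8, 89.1]
tcp_rot: [-3.141, 0.0, -2.857]
contact_force: [0.2, -1.7, 0.5]
grip_width: 63.3
finger_force: 0.0
```

Emit:
{"name": "jog_arm", "arguments": {"targets": [{"xyz": [0, 0, 0], "spin": 0}, {"xyz": [0, 0, 0], "spin": 0}, {"xyz": [0, 0, 0], "spin": 0}, {"xyz": [0, 0, 0], "spin": 0}, {"xyz": [0, 0, 0], "spin": 0}, {"xyz": [0, 0, 0], "spin": 0}, {"xyz": [0, 0, 0], "spin": 0}, {"xyz": [0, 0, 0], "spin": 0}, {"xyz": [0, 0, 0], "spin": 0}, {"xyz": [0, 0, 0], "spin": 0}], "gripper": 66.5}}

```text
time: 18.15
tool_pos: [554.0, 9.3, 89.1]
tcp_rot: [-3.141, -0.0, -2.857]
contact_force: [0.2, -5.5, 0.0]
grip_width: 61.3
finger_force: 15.2
```

Emit:
{"name": "jog_arm", "arguments": {"targets": [{"xyz": [0, -0.01, 0], "spin": 0}, {"xyz": [0, 0, 0], "spin": 0}, {"xyz": [0, 0, 0], "spin": 0}, {"xyz": [0, 0, 0], "spin": 0}, {"xyz": [0, 0, 0], "spin": 0}, {"xyz": [0, 0, 0], "spin": 0}, {"xyz": [0, 0, 0], "spin": 0}, {"xyz": [0, 0, 0], "spin": 0}, {"xyz": [0, 0, 0], "spin": 0}, {"xyz": [0, 0, 0], "spin": 0}]}}

```text
time: 19.4
tool_pos: [554.0, 9.2, 89.1]
tcp_rot: [3.141, -0.0, -2.857]
contact_force: [-2.9, 2.8, 2.0]
grip_width: 61.0
finger_force: 11.8
```

Emit:
{"name": "jog_arm", "arguments": {"targets": [{"xyz": [0, 0, -0.05], "spin": 0}, {"xyz": [0, 0, -0.1], "spin": 0}, {"xyz": [0, 0, -0.2], "spin": 0}, {"xyz": [0, 0, -0.2], "spin": 0}, {"xyz": [0, 0, -0.2], "spin": 0}, {"xyz": [0, 0, -0.2], "spin": 0}, {"xyz": [0, 0, -0.2], "spin": 0}, {"xyz": [0, 0, -0.2], "spin": 0}, {"xyz": [0, 0, -0.1], "spin": 0}, {"xyz": [0, 0, -0.05], "spin": 0}]}}

```text
time: 20.65
tool_pos: [553.9, 9.1, 209.7]
tcp_rot: [3.142, 0.0, -2.857]
contact_force: [-2.3, 3.6, -4.7]
grip_width: 61.2
finger_force: 9.6
```

```bash
cat > chk.py <<'E'
from prof import *
import sys
def level(tag):
    I=grab(2);o=bot.get_obs();print(o["time"],o["contact_force"].round(1),o["finger_force"],o["grip_width"],inv(o["tool_pos"]).round(1))
    zs=np.arange(225,281,.5)
    for n,im,c,y,b in(("scene",I[0],s,-8,-3),("side",I[1],d,8,-.5)):
        q=prof(im,c,0,y,zs);r=q[:,2]-(q[:,1]+q[:,0])/2
        print(n,"z: red, grey (step 2)",*[f"{int(z)}:{int(a)},{int(g)}" for z,a,g in zip(zs[::4],r[::4],q.mean(1)[::4])])
    z=lambda i:cv2.resize(np.uint8(i),(400,400),interpolation=cv2.INTER_CUBIC)
    cv2.imwrite(f"pics/{tag}.png",np.hstack([z(I[0][145:205,265:325]),z(I[1][120:180,180:240])]))
E
python3 -c "
from chk import *
level('l1')"
```

```text
20.85 [-4.1  4.  -2. ] 9.357609450817108 61.47509636027793 [-63.6  14.2 208.9]
scene z: red, grey (step 2) 225:0,14 227:0,14 229:0,13 231:0,12 233:1,11 235:2,13 237:2,18 239:1,22 241:0,24 243:2,33 245:5,46 247:8,60 249:12,74 251:17,81 253:24,86 255:37,81 257:51,75 259:63,68 261:70,65 263:59,73 265:45,82 267:30,89 269:19,94 271:13,97 273:12,98 275:12,97 277:13,96 279:14,95
side z: red, grey (step 2) 225:16,75 227:16,93 229:18,115 231:20,142 233:21,152 235:20,153 237:18,130 239:16,107 241:15,91 243:15,88 245:17,97 247:18,109 249:19,121 251:20,123 253:23,120 255:28,112 257:41,100 259:56,89 261:65,85 263:64,89 265:50,104 267:37,117 269:27,128 271:22,133 273:20,137 275:19,138 277:19,140 279:19,141
```

View pics/l1.png

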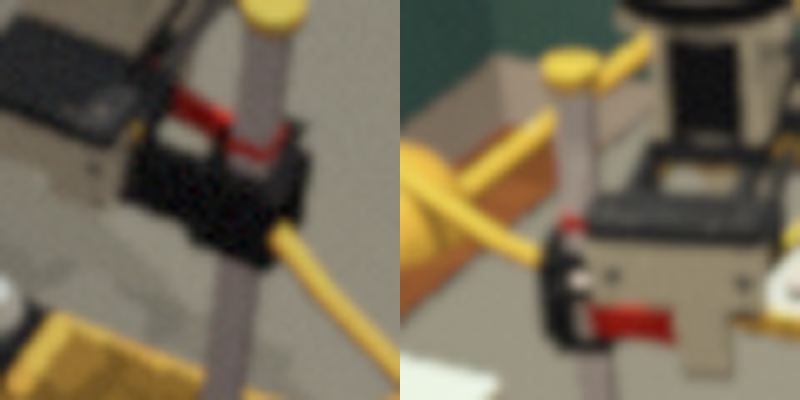

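The picture shows the clutch lifted with the hand, its top about 9–10 mm below the tape in both views (scene at (250,150), side at (570,225)). Raising it the rest.

Emit:
{"name": "jog_arm", "arguments": {"targets": [{"xyz": [0, 0, -0.03], "spin": 0}, {"xyz": [0, 0, -0.03], "spin": 0}, {"xyz": [0, 0, -0.03], "spin": 0}, {"xyz": [0, 0, -0.03], "spin": 0}, {"xyz": [0, 0, 0], "spin": 0}, {"xyz": [0, 0, 0], "spin": 0}, {"xyz": [0, 0, 0], "spin": 0}, {"xyz": [0, 0, 0], "spin": 0}, {"xyz": [0, 0, 0], "spin": 0}, {"xyz": [0, 0, 0], "spin": 0}]}}

```text
time: 22.1
tool_pos: [553.9, 9.1, 218.8]
tcp_rot: [3.141, -0.001, -2.857]
contact_force: [-3.1, 3.7, -2.1]
grip_width: 61.3
finger_force: 9.2
```

```bash
python3 -c "
from chk import *
level('l2')"
```

```text
22.3 [-3.2  5.  -2.3] 9.152552112936974 61.34688357332693 [-63.6  14.2 218.8]
scene z: red, grey (step 2) 225:-1,8 227:0,6 229:0,13 231:0,17 233:1,16 235:2,16 237:2,18 239:1,17 241:-1,13 243:0,14 245:2,17 247:3,19 249:4,20 251:16,24 253:30,27 255:48,33 257:66,40 259:73,48 261:74,56 263:60,68 265:46,78 267:30,87 269:20,94 271:15,97 273:14,98 275:14,99 277:13,97 279:12,95
side z: red, grey (step 2) 225:49,89 227:46,87 229:42,84 231:34,78 233:25,75 235:16,72 237:16,94 239:17,118 241:19,144 243:20,155 245:20,153 247:18,128 249:16,102 251:16,88 253:19,84 255:25,94 257:36,100 259:47,106 261:53,107 263:53,109 265:46,112 267:36,117 269:27,121 271:21,125 273:18,128 275:18,131 277:18,133 279:18,136
```

View pics/l2.png

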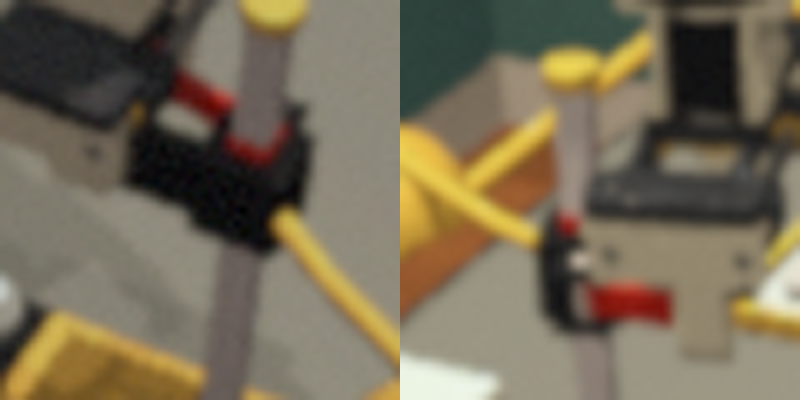

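Both views show the clutch's top edge at the tape's lower edge (scene (255,150), side (567,225)). I'll check the red band's area against the start, to see whether any of it is covered.

```bash
cat > red.py <<'E'
from prof import *
def red(I):
    for im,c,y in((I[0],s,-8),(I[1],d,8)):
        zs=np.arange(235,285,.25)
        out=[]
        for x in(-4,-2,0,2,4):
            q=prof(im,c,x,y,zs);r=q[:,2]-(q[:,1]+q[:,0])/2;t=r[zs>272].mean();lo=r[zs<250].mean()
            e=np.where(zs>260,np.clip(r-t,0,None),0).sum()*.25
            m=np.clip(r-max(t,lo),0,None);pk=zs[r.argmax()];up=zs[(zs>pk)&(r>(r.max()+t)/2)].max()
            out.append([r.max()-t,m.sum()*.25,pk,up,e])
        print(y,np.mean(out,0).round(1))
E
python3 - <<'E'
from red import *
g=np.load("g1.npz");red([g["a"],g["b"]]);red(grab(3))
E
```

```text
-8 [ 54.8 570.1 259.9 265.2 305. ]
8 [ 72.8 670.5 262.  265.6 428. ]
-8 [ 62.5 644.2 259.1 264.8 314. ]
8 [ 40.9 366.9 261.4 266.6 271.1]
```

Emit:
{"name": "jog_arm", "arguments": {"targets": [{"xyz": [0, -0.01, 0], "spin": 0}, {"xyz": [0, -0.01, 0], "spin": 0}, {"xyz": [0, 0, 0], "spin": 0}, {"xyz": [0, 0, 0], "spin": 0}, {"xyz": [0, 0, 0], "spin": 0}, {"xyz": [0, 0, 0], "spin": 0}, {"xyz": [0, 0, 0], "spin": 0}, {"xyz": [0, 0, 0], "spin": 0}, {"xyz": [0, 0, 0], "spin": 0}, {"xyz": [0, 0, 0], "spin": 0}], "gripper": 62}}

```text
time: 23.85
tool_pos: [554.4, 7.2, 218.7]
tcp_rot: [-3.141, -0.001, -2.857]
contact_force: [-5.4, -0.1, -1.7]
grip_width: 57.0
finger_force: 12.2
```

Emit:
{"name": "jog_arm", "arguments": {"targets": [{"xyz": [0, -0.01, 0], "spin": 0}, {"xyz": [0, -0.01, 0], "spin": 0}, {"xyz": [0, -0.009, 0], "spin": 0}, {"xyz": [0, 0, 0], "spin": 0}, {"xyz": [0, 0, 0], "spin": 0}, {"xyz": [0, 0, 0], "spin": 0}, {"xyz": [0, 0, 0], "spin": 0}, {"xyz": [0, 0, 0], "spin": 0}, {"xyz": [0, 0, 0], "spin": 0}, {"xyz": [0, 0, 0], "spin": 0}], "gripper": 57}}

```text
time: 25.1
tool_pos: [555.1, 5.0, 218.6]
tcp_rot: [-3.141, -0.0, -2.858]
contact_force: [-6.4, -0.4, -2.6]
grip_width: 52.4
finger_force: 11.1
```

Emit:
{"name": "jog_arm", "arguments": {"targets": [{"xyz": [0, -0.01, 0], "spin": 0}, {"xyz": [0, -0.01, 0], "spin": 0}, {"xyz": [0, -0.009, 0], "spin": 0}, {"xyz": [0, 0, 0], "spin": 0}, {"xyz": [0, 0, 0], "spin": 0}, {"xyz": [0, 0, 0], "spin": 0}, {"xyz": [0, 0, 0], "spin": 0}, {"xyz": [0, 0, 0], "spin": 0}, {"xyz": [0, 0, 0], "spin": 0}, {"xyz": [0, 0, 0], "spin": 0}], "gripper": 52}}

```text
time: 26.35
tool_pos: [555.7, 2.8, 218.6]
tcp_rot: [-3.141, -0.001, -2.858]
contact_force: [-5.0, -1.7, -2.6]
grip_width: 48.0
finger_force: 11.5
```

Balanced and tracking. Continuing the same way.

Emit:
{"name": "jog_arm", "arguments": {"targets": [{"xyz": [0, -0.01, 0], "spin": 0}, {"xyz": [0, -0.01, 0], "spin": 0}, {"xyz": [0, -0.01, 0], "spin": 0}, {"xyz": [0, 0, 0], "spin": 0}, {"xyz": [0, 0, 0], "spin": 0}, {"xyz": [0, 0, 0], "spin": 0}, {"xyz": [0, 0, 0], "spin": 0}, {"xyz": [0, 0, 0], "spin": 0}, {"xyz": [0, 0, 0], "spin": 0}, {"xyz": [0, 0, 0], "spin": 0}], "gripper": 47}}

```text
time: 27.6
tool_pos: [556.3, 0.6, 218.7]
tcp_rot: [-3.142, -0.001, -2.858]
contact_force: [-5.3, 0.0, -2.8]
grip_width: 43.2
finger_force: 12.4
```

Emit:
{"name": "jog_arm", "arguments": {"targets": [{"xyz": [0, -0.01, 0], "spin": 0}, {"xyz": [0, -0.01, 0], "spin": 0}, {"xyz": [0, -0.009, 0], "spin": 0}, {"xyz": [0, 0, 0], "spin": 0}, {"xyz": [0, 0, 0], "spin": 0}, {"xyz": [0, 0, 0], "spin": 0}, {"xyz": [0, 0, 0], "spin": 0}, {"xyz": [0, 0, 0], "spin": 0}, {"xyz": [0, 0, 0], "spin": 0}, {"xyz": [0, 0, 0], "spin": 0}], "gripper": 42}}

```text
time: 28.85
tool_pos: [557.0, -1.6, 218.6]
tcp_rot: [3.142, -0.001, -2.858]
contact_force: [-4.8, -0.4, -2.4]
grip_width: 38.4
finger_force: 11.5
```

Emit:
{"name": "jog_arm", "arguments": {"targets": [{"xyz": [0, -0.01, 0], "spin": 0}, {"xyz": [0, -0.01, 0], "spin": 0}, {"xyz": [0, -0.009, 0], "spin": 0}, {"xyz": [0, 0, 0], "spin": 0}, {"xyz": [0, 0, 0], "spin": 0}, {"xyz": [0, 0, 0], "spin": 0}, {"xyz": [0, 0, 0], "spin": 0}, {"xyz": [0, 0, 0], "spin": 0}, {"xyz": [0, 0, 0], "spin": 0}, {"xyz": [0, 0, 0], "spin": 0}], "gripper": 37}}

```text
time: 30.1
tool_pos: [557.9, -3.7, 218.7]
tcp_rot: [3.142, 0.0, -2.857]
contact_force: [-3.7, -0.4, -4.6]
grip_width: 34.3
finger_force: 13.0
```

```bash
python3 - <<'E'
from red import *
I=grab(2);red(I)
q=prof(I[0],s,0,-8,np.arange(225,281,2)).mean(1);print(q.round().astype(int))
# clutch underside on near (-y) sleeve face, and arm-side line: transition black->pole below
zs=np.arange(195,235,1)
for x in(-4,0,4):
    q=prof(I[0],s,x,-8,np.arange(180,215,2)).mean(1);print("below",q.round().astype(int))
E
```

```text
-8 [ 63.1 655.3 259.1 264.8 316.1]
8 [ 66.8 656.7 260.  265.5 397.5]
[15 17 18 18 15 14 15 13 11 14 21 21 19 24 31 37 43 50 58 70 81 89 94 95
 96 97 97 97]
below [102 101 101 101 101 101 101 101 100  97  94  83  70  52  34  25  19  14]
below [97 96 96 96 97 97 97 97 95 92 84 76 62 46 35 26 21 18]
below [99 99 98 98 98 98 98 97 97 94 89 79 65 49 33 23 16 12]
```

The full red band is visible in both cameras and no gap shows. Finishing the closing.

Emit:
{"name": "jog_arm", "arguments": {"targets": [{"xyz": [0, -0.01, 0], "spin": 0}, {"xyz": [0, -0.01, 0], "spin": 0}, {"xyz": [0, -0.004, 0], "spin": 0}, {"xyz": [0, 0, 0], "spin": 0}, {"xyz": [0, 0, 0], "spin": 0}, {"xyz": [0, 0, 0], "spin": 0}, {"xyz": [0, 0, 0], "spin": 0}, {"xyz": [0, 0, 0], "spin": 0}, {"xyz": [0, 0, 0], "spin": 0}, {"xyz": [0, 0, 0], "spin": 0}], "gripper": 33}}

```text
time: 31.55
tool_pos: [558.8, -5.3, 218.9]
tcp_rot: [3.142, 0.001, -2.857]
contact_force: [2.3, 3.7, -4.7]
grip_width: 30.5
finger_force: 15.1
```

Emit:
{"name": "jog_arm", "arguments": {"targets": [{"xyz": [0, 0, 0], "spin": 0}, {"xyz": [0, 0, 0], "spin": 0}, {"xyz": [0, 0, 0], "spin": 0}, {"xyz": [0, 0, 0], "spin": 0}, {"xyz": [0, 0, 0], "spin": 0}, {"xyz": [0, 0, 0], "spin": 0}, {"xyz": [0, 0, 0], "spin": 0}, {"xyz": [0, 0, 0], "spin": 0}, {"xyz": [0, 0, 0], "spin": 0}, {"xyz": [0, 0, 0], "spin": 0}], "gripper": 31}}

```text
time: 32.8
tool_pos: [559.0, -6.1, 218.9]
tcp_rot: [-3.14, 0.001, -2.858]
contact_force: [5.3, 0.3, -5.1]
grip_width: 28.8
finger_force: 27.7
```

Emit:
{"name": "jog_arm", "arguments": {"targets": [{"xyz": [0, 0, 0], "spin": 0}, {"xyz": [0, 0, 0], "spin": 0}, {"xyz": [0, 0, 0], "spin": 0}, {"xyz": [0, 0, 0], "spin": 0}, {"xyz": [0, 0, 0], "spin": 0}, {"xyz": [0, 0, 0], "spin": 0}, {"xyz": [0, 0, 0], "spin": 0}, {"xyz": [0, 0, 0], "spin": 0}, {"xyz": [0, 0, 0], "spin": 0}, {"xyz": [0, 0, 0], "spin": 0}], "gripper": 0}}

```text
time: 34.05
tool_pos: [559.1, -6.1, 218.9]
tcp_rot: [-3.14, 0.001, -2.858]
contact_force: [4.4, 1.2, -3.9]
grip_width: 28.9
finger_force: 29.9
```

```bash
python3 - <<'E'
from chk import *
from red import red
level('l3'); red(grab(2))
E
```

```text
34.25 [ 5.4  0.9 -4.3] 29.945234656333923 28.776527449025775 [-62.9  -1.8 218.9]
scene z: red, grey (step 2) 225:0,12 227:0,13 229:0,14 231:0,15 233:1,16 235:1,13 237:1,7 239:0,6 241:-2,8 243:-2,13 245:0,19 247:2,21 249:6,23 251:16,28 253:28,34 255:46,37 257:64,42 259:70,51 261:70,61 263:58,71 265:44,80 267:30,88 269:20,94 271:14,96 273:13,96 275:13,95 277:12,96 279:11,97
side z: red, grey (step 2) 225:31,103 227:29,101 229:26,95 231:22,84 233:16,72 235:10,60 237:12,81 239:15,105 241:18,133 243:20,144 245:20,141 247:16,113 249:13,81 251:11,55 253:19,44 255:39,49 257:67,57 259:93,65 261:94,79 263:84,96 265:60,116 267:43,129 269:29,139 271:23,141 273:20,143 275:19,143 277:19,143 279:19,142
-8 [ 60.5 631.3 259.1 264.9 311.2]
8 [ 72.8 702.6 262.  265.5 433.9]
```

View pics/l3.png

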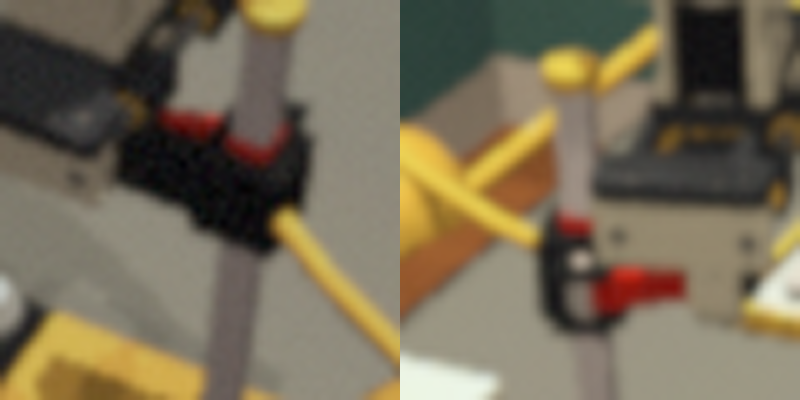

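The lever lies closed against the tab (28.8 mm wide, pinched at 30 N). The clutch's top edge meets the tape's lower edge in both views. Handing in.

```bash
python3 -c "
from plant import bot
print(bot.close_job())"
```

```text
the job is handed in; nothing more can be done
None
```

I pressed white, orange and blue in order, slid the clutch up to the red tape (within about 1–2 mm by the cameras) and closed the lever. It was handed in at 34 s, still pinched at 30 N, with tray and bar things untouched; I didn't read the force at the bottom of the blue press, but it went as deep as the other two.

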